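# Fetch the mixing paddle from the herb cabinet's tool drawer

## Robot

A 6-joint arm with a two-finger parallel gripper is mounted at the origin on the work surface. World frame = base frame: x ahead of the robot, y to its left, z up, the work surface at z = 0. Lengths are in m, angles in rad, forces in N, time in s.
With the tool pointing down it reaches from about 0.35 to 0.775 m from the base axis. Payload 7.3 kg.
Tool frame: the origin (TCP) lies midway between the tips of the shut fingers; the grasp point (between the pads) lies 19 mm behind it; z points along the fingers, y is the line along which they close (so a half turn about z gives the same grasp; the last joint's range is limited). The gripper opens to 92 mm and grips with 3 to 60 N. Pads are 19 mm wide; open, the fingers measure 130 mm over their backs; the gripper's body (75 mm by 190 mm) begins 47 mm behind the grasp point.
Start: joints at [1.011, 0.342, 1.524, -0, 1.275, -0.146], TCP at [0.211, 0.481, 0.227] pointing down, gripper open.
Joint ranges: [-2.53, 2.53], [-0.77, 2.02], [0.04, 2.7], [-1, 4.14], [0.28, 2.66], [-3.11, 3.11]. Speed limits (rad/s): [2.57, 2.57, 3.14, 3.14, 3.14, 3.14].

## Interface

Orientations are given as a rotation vector (axis times angle).
In Python, from plant import * gives the robot as it stands. Calls block until the motion is done:
- reach(position, orientation): joint-space move of the TCP to a pose.
- movel(position, frame=None, rate=0.15, force_limit=None): straight line of the TCP; frame=None keeps the orientation; rate is the mean speed in m/s. With force_limit (N) it stops when the force on the tool has changed by that much, and returns True; else False.
- move_j(angles): joint-space move.
- let_go() and close_gripper(): open the fingers fully, or close them until they stop; the grip force is fixed at half the most.
- dwell(seconds).
- solve_ik(position, orientation): joint angles nearest the present ones, or None.
- snapshot(name): name is "side" or "top"; returns a dict with "color" (400x640x3 uint8, red, green, blue), "range_z" (400x640 float32, m along the optical axis (not along the pixel's ray), 0 where there is no reading), "intrinsics" (3x3 intrinsics, pixels), "world_to_cam" (4x4, takes a point from world to camera coordinates). Camera axes: x right, y up, looking along -z (the intrinsics and any distortion apply to the point x, -y, -z); pixel columns grow to the right and rows downward; lengths in m; the calibration is good to about 2 mm. A picture is of the moment at which its call begins.
A pose or a line that the arm cannot do raises Unreachable and nothing moves.
- sign_off(): hands the job in; it is judged then, once.
Readings, each from a call of its own:
- read_time_s(): time.
- read_joints(): joint angles.
- read_joint_vel(): joint speeds.
- read_joint_torque(): joint torques, N m.
- read_position(): TCP position.
- read_orientation(): TCP orientation.
- read_force(): force on the tool from outside, world axes, zero at the start.
- read_torque(): the same for the moment, N m.
- read_grip_width(): finger opening in m.
- read_gripper_force(): force on a finger pad.
Only numpy, scipy, OpenCV 4.12 (cv2) and the standard library are available. Lean on these libraries where they do the work, as an engineer would, in place of code of your own. Each camera call takes 0.05 s, during which the arm holds its last target. There are 200 camera calls.

## Task

Pull the herb cabinet's top drawer out as far as it will go; it stops short of the length of the mixing paddle inside, so tip the paddle's handle end up over the drawer front and ease it out slantwise through the gap, without forcing it against the cabinet. Finish while still holding the paddle in the gripper, level and still, with the middle of its blade over the middle of the mixing bowl, clear above the rim and touching nothing else. Leave the short spoon in the drawer and do not disturb the bowl, the mortar or the jar.

Things in the scene. Friction and masses are not known exactly. Their poses are not given: they have to be found in the camera images.
- cabinet: Wooden herb cabinet fixed on the counter, 280 wide (y), 340 deep (x), 175 high. Origin: on the counter, below the middle of the carcass's front; x points into the cabinet, z up. Top: a wide shallow tool drawer; below: two shut herb drawers (pulls stand out 54). A 12 thick top board covers the tool drawer from x 0 backwards, its underside 163 above the counter.
- tool_drawer (a joint): How far the tool drawer is pulled out along the cabinet's -x, in m: 0 shut, 0.175 at its stop. Starts 0.06 to 0.085 open; about 1.5 N friction, light damping, stays where left. Front panel 14 thick, 276 wide, its top edge 167 above the counter. At the stop the gap from the panel's inner face to the top board's edge is 175.
- drawer_floor (a point): On the drawer's inner floor (103 above the counter), at the middle of the front panel's inner face; moves with the drawer; axes as the cabinet's. The floor runs 310 back from here, 236 wide. Side and back walls 45 high; a lengthwise divider 6 thick and 30 high stands 40 to the -y side of the middle.
- drawer_knob (a point): Centre of the tool drawer's dark wooden pull: an upright disc 40 in diameter, 18 thick (along the cabinet's x) on an 18 thick stem; it stands 31 in front of the front panel, 134 above the counter, 41 below the cabinet's top. Can be pinched from above across the cabinet's y.
- paddle: Red-brown wooden mixing paddle, 270 long, 45 to 100 g, loose, flat on the drawer's floor in the wide (+y) compartment, handle to the front, within 0.08 rad of the drawer's x. Origin: handle end, on its underside; x to the blade end, z up. Handle 16 wide, 16 high, x 0 to 185; neck 26 wide, 10 high; blade 48 wide, 8 thick, x 195 to 270, its middle at x 232. Balances near x 150.
- bowl: Steel mixing bowl on the counter to the right of the cabinet, rim radius 105, height 75, 0.9 kg, loose. Origin: middle of its underside.
- scoop: Dark wooden spoon, 160 long, loose on the floor of the drawer's narrow (-y) compartment. Stays in the drawer. Origin: on its underside, about mid-length.
- mortar: Brass mortar, 100 in diameter, 80 high, its fixed pestle leaning out to 140 high, on the counter between the bowl and the cabinet's right side. Origin: middle of its underside.
- jar: Amber glass jar with dark wooden cap, 72 in diameter, 100 high, on the counter left of the cabinet. Origin: middle of its underside.
Not all that is in view belongs to the job. Leave any blue or turquoise look-alike of the mortar alone.

How it is judged:
By the outcome, as a careful person would: the job done as asked, in the order asked, and still so for the second after the job is handed in, while the arm keeps its last pose, push and grip.
It also fails if it takes over 64 s, if anything falls off the work surface, if the arm or the gripper's body presses on something with over 40 N, if the wrist force passes 120 N, or if a joint passes its speed limit or range.

## Working session

There is one attempt and no reset: what is moved stays moved. The work goes in short steps, each a Python script; the robot and the scene stay as the last script left them, time stands still between calls to the robot, and variables do not carry over. Pictures are saved under pics/ and viewed, at most 10 in all, crops included, and the job is handed in when it is done.

```bash
ls; mkdir -p pics; cat > h.py <<'E'
from plant import *
import numpy as np, cv2
from scipy.spatial.transform import Rotation as R
def snap(n,f):
    s=snapshot(n); cv2.imwrite(f,s["color"][:,:,::-1]); return s
def cloud(s):
    d=s["range_z"]; K=s["intrinsics"]; v,u=np.indices(d.shape)
    P=np.stack([(u-K[0,2])/K[0,0]*d,-(v-K[1,2])/K[1,1]*d,-d,np.ones_like(d)],-1)
    W=P@np.linalg.inv(s["world_to_cam"]).T
    W=W[...,:3]; W[d==0]=np.nan; return W
E
python3 - <<'E'
from h import *
for n in("top","side"):
    s=snap(n,f"pics/{n}0.png"); np.savez(f"{n}0.npz",**s)
    print(s["intrinsics"],s["world_to_cam"],[k for k in s])
print(read_orientation(),read_time_s())
E
```

```text
pics
[[479.66385579   0.         308.51696196]
 [  0.         479.66385579 203.07717814]
 [  0.           0.           1.        ]] [[-0.0095721  -0.99992181 -0.00804607  0.08129576]
 [ 0.99627292 -0.01022635  0.08564869 -0.51303168]
 [-0.08572428 -0.00719624  0.99629291 -1.78910312]
 [ 0.          0.          0.          1.        ]] ['color', 'range_z', 'intrinsics', 'world_to_cam']
[[470.32271052   0.         320.83103257]
 [  0.         470.32271052 201.56017786]
 [  0.           0.           1.        ]] [[-0.90158931 -0.43245641  0.01087087  0.51048656]
 [ 0.33562405 -0.6834155   0.64830529 -0.17547869]
 [-0.27293446  0.58815364  0.76130288 -1.40440228]
 [ 0.          0.          0.          1.        ]] ['color', 'range_z', 'intrinsics', 'world_to_cam']
[-6.45292383e-01 -3.07414747e+00  2.04742119e-03] 0.1
```

View pics/top0.png

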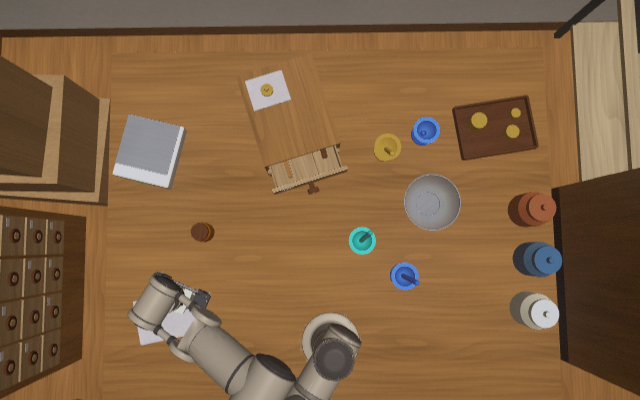

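View pics/side0.png

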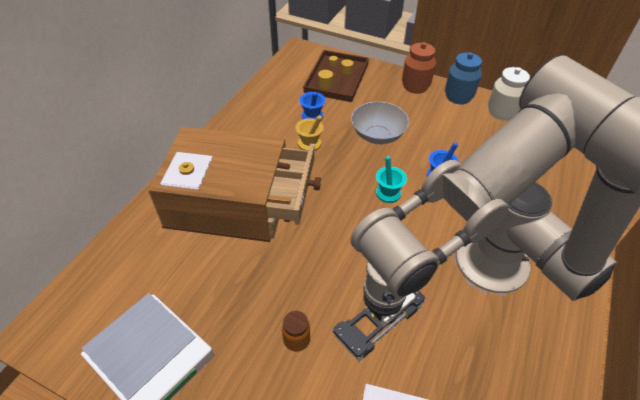

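The top view shows the cabinet (top board px ~240-340 × 60-165) with its front panel from (273,190) to (347,168), the knob at (313,187), the paddle handle at ~(289,172), the bowl at (432,202), the mortar at (387,147) and the jar at (202,232). The side view agrees. Next I'll fit the poses.

```bash
python3 - <<'E'
from h import *
from scipy.optimize import least_squares
s=dict(np.load("top0.npz")); W=cloud(s); v,u=np.indices(W.shape[:2])
def sel(u0,u1,v0,v1,z0,z1): 
    m=(u>=u0)&(u<=u1)&(v>=v0)&(v<=v1)&(W[...,2]>z0)&(W[...,2]<z1); return W[m],m
P,m=sel(225,350,45,200,.168,.19)
# largest component: top board
n,l,st,_=cv2.connectedComponentsWithStats(m.astype(np.uint8)); k=1+np.argmax(st[1:,4]); B=W[l==k]
r=cv2.minAreaRect((B[:,:2]*1000).astype(np.float32)); print("board",r,np.median(B[:,2])); print(cv2.boxPoints(r))
F,_=sel(265,355,160,200,.155,.18)
# cabinet axes from box
c=cv2.boxPoints(r)/1000; c=c[np.argsort(c[:,0])]; f=c[:2]; f=f[np.argsort(f[:,1])] # front, -y to +y
yh=(f[1]-f[0])/np.linalg.norm(f[1]-f[0]); 
bl=c[2:]; bl=bl[np.argsort(bl[:,1])]; xh=bl.mean(0)-f.mean(0); xh/=np.linalg.norm(xh); print("yh",yh,"xh",xh)
xh=xh+np.array([yh[1],-yh[0]]);xh/=np.linalg.norm(xh); yh=np.array([-xh[1],xh[0]])
O=f.mean(0); print("O",O,"yaw",np.arctan2(xh[1],xh[0]))
def loc(p): d=p[:,:2]-O; return np.c_[d@xh,d@yh,p[:,2]]
L=loc(W.reshape(-1,3)).reshape(W.shape)
mm=(L[...,0]<-.02)&(L[...,0]>-.16)&(abs(L[...,1])<.16)
fp=L[mm&(L[...,2]>.155)]; print("panel top x",np.percentile(fp[:,0],[2,50,98]),"y",np.percentile(fp[:,1],[2,98]),"z",np.median(fp[:,2]))
kn=L[mm&(L[...,0]<np.percentile(fp[:,0],2)-.015)&(L[...,2]>.12)&(L[...,2]<.16)]; print("knob",kn.mean(0),kn.min(0),kn.max(0),len(kn))
col=s["color"].astype(int)
# bowl
bo,_=sel(395,470,165,240,.065,.085)
q=least_squares(lambda p:np.hypot(bo[:,0]-p[0],bo[:,1]-p[1])-p[2],[*bo[:,:2].mean(0),.1],loss='soft_l1',f_scale=.002).x; print("bowl",q,len(bo),bo[:,2].max())
for nme,a in dict(mortar=(372,402,130,162),teal=(345,378,225,256),jar=(188,216,220,245)).items():
    o,_=sel(*a,.05,.15); print(nme,o[:,:2].min(0),o[:,:2].max(0),o[:,2].max())
# crop view enlarged
cv2.imwrite("pics/drawer.png",cv2.resize(s["color"][150:205,255:360,::-1],None,fx=7,fy=7,interpolation=cv2.INTER_NEAREST))
s2=dict(np.load("side0.npz")); W2=cloud(s2)
for nm,ss,WW in(("top",s,W),("side",s2,W2)):
    LL=loc(WW.reshape(-1,3)); cc=ss["color"].reshape(-1,3).astype(int)
    in_=(LL[:,0]<0.0)&(LL[:,0]>-.07)&(LL[:,1]>-.03)&(LL[:,1]<.115)&(LL[:,2]>.112)&(LL[:,2]<.13)
    a=LL[in_]; print(nm,"paddle",len(a),a.mean(0) if len(a) else 0,a.min(0) if len(a) else 0,a.max(0) if len(a) else 0)
    for xx in np.arange(-.07,0.0,.01):
        b=a[(a[:,0]>=xx)&(a[:,0]<xx+.01)]
        if len(b): print(round(xx,3),len(b),b.mean(0).round(4))
E
```

```text
board ((832.29931640625, 146.05062866210938), (342.8991394042969, 280.1464538574219), 17.036951065063477) 0.17484970990480198
[[ 627.3338    229.74414 ]
 [ 709.4135    -38.10836 ]
 [1037.2649     62.357117]
 [ 955.1851    330.20963 ]]
yh [-0.29298857  0.95611596] xh [0.95611596 0.29298848]
O [0.6683737  0.09581789] yaw 0.29735106
panel top x [-0.09489224 -0.08720758 -0.07949071] y [-0.1318456   0.13253196] z 0.1652107031422022
knob [-0.12426264  0.00047778  0.14616051] [-0.13439384 -0.01996539  0.12975577] [-0.11071893  0.01962557  0.15891825] 70
bowl [ 0.50771473 -0.37515924  0.1003938 ] 355 0.08427625168105735
mortar [ 0.66685314 -0.26431032] [ 0.76417433 -0.16828938] 0.14287438337114056
teal [ 0.3217187  -0.16472103] [ 0.41625635 -0.06943864] 0.1466023377505108
jar [0.37442212 0.43614606] [0.44102115 0.50216383] 0.10786191672088319
top paddle 70 [-0.02662526  0.05719251  0.11777176] [-0.05630318 -0.02772357  0.11215172] [-4.85522475e-05  8.97180244e-02  1.26878479e-01]
-0.06 5 [-0.0524  0.0492  0.1174]
-0.05 10 [-0.0447  0.0585  0.1164]
-0.04 15 [-0.0354  0.0602  0.1177]
-0.03 15 [-0.0251  0.0459  0.1167]
-0.02 12 [-0.0155  0.0616  0.12  ]
-0.01 13 [-0.0047  0.0648  0.1183]
side paddle 89 [-0.02467548  0.06478932  0.11790339] [-0.04899554  0.05442541  0.11200721] [-0.00030407  0.07348903  0.12449967]
-0.05 17 [-0.0447  0.0648  0.1179]
-0.04 18 [-0.0353  0.0652  0.1183]
-0.03 17 [-0.0246  0.0642  0.1167]
-0.02 19 [-0.0156  0.0644  0.1187]
-0.01 18 [-0.0048  0.0653  0.1178]
```

View pics/drawer.png

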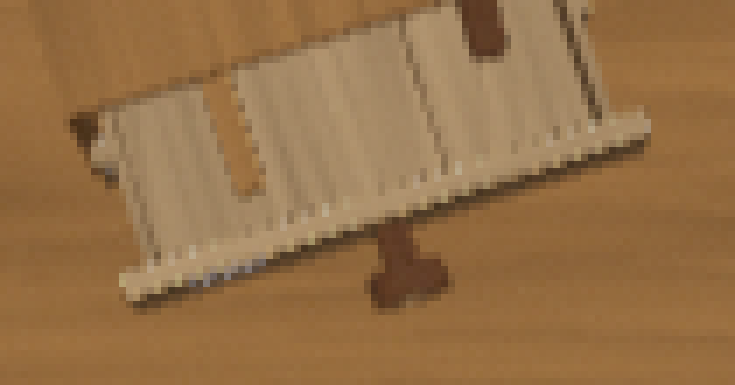

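The paddle is the tan handle in the left compartment: crop (205-260, 75-190), local y ≈ 0.065. The dark spoon is on the right. The sizes match: board 343×280, knob at local x −0.125, drawer about 0.08 open. Now I'll pull the drawer.

```bash
cat >> h.py <<'E'
YAW=.2974; O=np.array([.6684,.0958])
xh=np.array([np.cos(YAW),np.sin(YAW)]); yh=np.array([-xh[1],xh[0]])
def w(x,y,z): return np.array([*(O+x*xh+y*yh),z])
def ori(yaw,pitch=0):
    d=np.array([np.cos(yaw),np.sin(yaw),0]); p=np.array([-d[1],d[0],0])
    return (R.from_rotvec(p*pitch)*R.from_matrix(np.c_[-d,p,[0,0,-1]])).as_rotvec()
def loc(p):
    d=p[...,:2]-O; return np.concatenate([(d@xh)[...,None],(d@yh)[...,None],p[...,2:]],-1)
E
python3 - <<'E'
from h import *
o=ori(YAW)
reach(w(-.125,0,.25),o); print(read_joints(),read_time_s())
print("contact?",movel(w(-.125,0,.116),rate=.12,force_limit=8),loc(read_position()))
close_gripper(); print(read_grip_width(),read_gripper_force(),read_force())
print(movel(w(-.125-.108,0,.116),rate=.06,force_limit=15),loc(read_position()),read_force())
let_go(); print(loc(read_position()),read_force())
movel(loc(read_position())*0+np.array([*read_position()[:2],.26]))
reach(w(-.30,.30,.30),o)
print(read_time_s())
s=snap("top","pics/t1.png"); np.savez("top1.npz",**s)
s2=snap("side","pics/s1.png"); np.savez("side1.npz",**s2)
cv2.imwrite("pics/crop1.png",cv2.resize(s["color"][120:220,240:360,::-1],None,fx=5,fy=5))
for nm,ss in(("top",s),("side",s2)):
    L=loc(cloud(ss)).reshape(-1,3)
    p=L[(abs(L[:,1])<.12)&(L[:,0]<-.14)&(L[:,0]>-.21)&(L[:,2]>.158)&(L[:,2]<.175)]; print(nm,"panel",np.percentile(p[:,0],[3,50,97]),len(p))
    a=L[(L[:,0]<0)&(L[:,0]>-.165)&(L[:,1]>-.03)&(L[:,1]<.11)&(L[:,2]>.113)&(L[:,2]<.13)]
    print("end",np.percentile(a[:,0],[0,3]))
    for xx in np.arange(-.165,0,.015):
        b=a[(a[:,0]>=xx)&(a[:,0]<xx+.015)]
        if len(b): print(round(xx,3),len(b),np.median(b,0).round(4))
E
```

```text
[-3.02293312e-02  3.75272662e-01  1.40878763e+00  2.62602004e-04
  1.35762001e+00 -1.89918308e+00] 2.05
contact? False [-0.12451496 -0.00012653  0.11673854]
0.03916533529964464 29.999773800373077 [ 1.76453896 -7.304874   -0.98467278]
True [-0.21910253 -0.00158329  0.11592317] [ 3.12692261  0.34374726 -0.36846801]
[-0.21984518 -0.00136056  0.11549791] [ 0.72253369  0.72337838 -0.02302193]
8.9083
top panel [-0.18745139 -0.1806363  -0.17367916] 282
end [-0.15930905 -0.14384047]
-0.165 1 [-0.1593  0.0934  0.1159]
-0.15 14 [-0.1419  0.0614  0.1156]
-0.135 19 [-0.1278  0.061   0.1169]
-0.12 19 [-0.1124  0.0614  0.1192]
-0.105 17 [-0.0967  0.0626  0.1194]
-0.09 15 [-0.0812  0.0606  0.1184]
-0.075 17 [-0.0682  0.0608  0.1196]
-0.06 17 [-0.052   0.0633  0.1192]
-0.045 19 [-0.0379  0.0624  0.1186]
-0.03 15 [-0.0203  0.0637  0.1183]
-0.015 17 [-0.0064  0.064   0.1184]
side panel [-0.18385174 -0.1773206  -0.17051965] 291
end [-0.14374615 -0.13924249]
-0.15 17 [-0.1391  0.0647  0.1179]
-0.135 24 [-0.1274  0.065   0.1183]
-0.12 29 [-0.1132  0.0638  0.1185]
-0.105 24 [-0.0972  0.0664  0.1178]
-0.09 26 [-0.0829  0.0645  0.118 ]
-0.075 22 [-0.0671  0.0662  0.1185]
-0.06 27 [-0.053   0.0645  0.1175]
-0.045 25 [-0.0374  0.0662  0.1181]
-0.03 24 [-0.0233  0.0663  0.1176]
-0.015 23 [-0.0081  0.065   0.1183]
```

View pics/crop1.png

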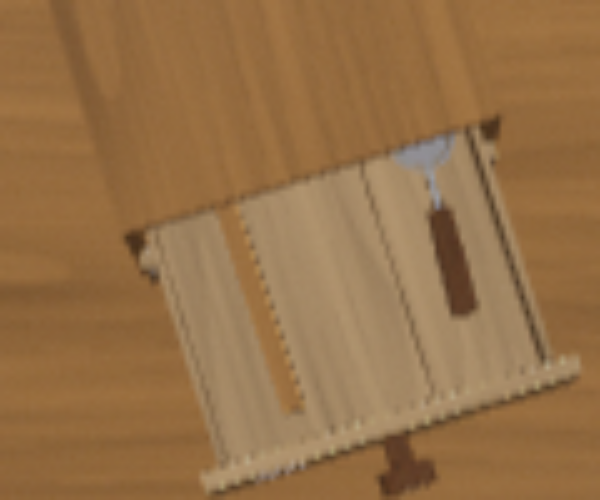

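The drawer is at its stop: panel middle at local x −0.181, knob at −0.220. In the crop the paddle handle runs from (295,410) up to (230,205), local y ≈ 0.064, with its end at x ≈ −0.145. Next I'll grasp it, offset so the fingers clear the side wall, then tilt it.

```bash
cat >> h.py <<'E'
YC=.046
def tcp(B,th): # TCP world for blade-end underside at local (x,z)=B, pitch th
    return w(B[0]-.18*np.cos(th)+.0025*np.sin(th),YC,B[1]+.18*np.sin(th)+.0025*np.cos(th))
def line(s,nm):
    L=loc(cloud(s)).reshape(-1,3); c=s["color"].reshape(-1,3).astype(int)
    a=L[(L[:,0]<-.005)&(L[:,0]>-.3)&(L[:,1]>.025)&(L[:,1]<.075)&(L[:,2]>.115)&(c[:,0]-c[:,2]>70)]
    for x in np.arange(-.3,0,.015):
        b=a[(a[:,0]>=x)&(a[:,0]<x+.015)]
        if len(b)>2: print(nm,np.median(b,0).round(4),len(b))
E
python3 - <<'E'
from h import *
o=ori(YAW)
reach(w(-.055,YC,.24),o)
print(movel(w(-.055,YC,.1055),rate=.1,force_limit=8),loc(read_position()),read_force())
close_gripper(); print(read_grip_width(),read_gripper_force(),read_force())
for th in np.linspace(0,.235,5)[1:]:
    print(movel(tcp((.125,.107),th),ori(YAW,th),rate=.04,force_limit=12),read_force(),loc(read_position()))
    
print(read_grip_width(),read_time_s(),read_torque())
s=snap("top","pics/t2.png");line(s,"t"); s=snap("side","pics/s2.png");line(s,"s")
E
```

```text
False [-0.05455061  0.0458944   0.10623206] [-0.38465697 -0.64058096 -0.78829335]
0.015794447762504 29.79715794324875 [-0.05774551  0.02115841 -0.56248901]
False [-0.25543545  0.20064386 -0.55870117] [-0.0547103   0.04602657  0.1197399 ]
False [ 0.17163251  0.91165387 -0.58613107] [-0.0536774   0.04607226  0.13005776]
False [ 0.27388832  0.16352134 -1.56572822] [-0.0520008   0.04605799  0.14051014]
False [-0.56350906  0.07003387 -1.26608252] [-0.04966811  0.04607548  0.15086076]
0.015556672583264907 14.775 [ 0.17037077 -0.10314063  0.02693189]
s [-0.182   0.0477  0.1669] 16
s [-0.175   0.052   0.1666] 48
s [-0.1277  0.048   0.1832] 22
s [-0.1132  0.0485  0.1793] 23
s [-0.0972  0.0499  0.1747] 24
s [-0.0824  0.0477  0.1717] 21
s [-0.0675  0.0502  0.1693] 22
s [-0.0581  0.0482  0.1662] 7
s [-0.0121  0.0713  0.2387] 4
```

View pics/s2.png

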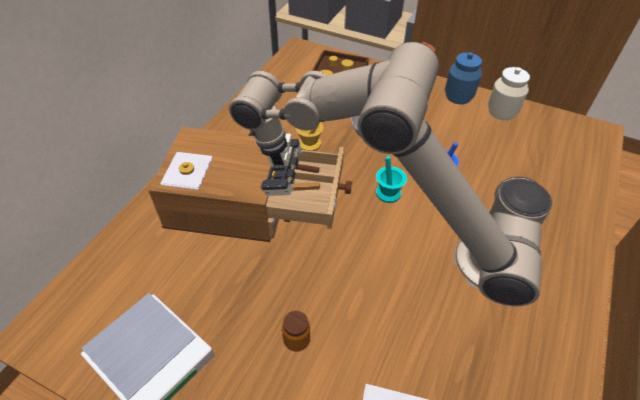

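The handle is tipped up over the front, at ~(280-320,185) in the side view. The measured slope of 0.244 agrees with the commanded 0.239, so there is no slip, and the extrapolated line clears both the board and the panel. I'll slide it out along the slant and then lift.

```bash
python3 - <<'E'
from h import *
th=.235; B=np.array([.125,.107]); u=np.array([-np.cos(th),np.sin(th)])
print(movel(tcp(B+.155*u,th),rate=.05,force_limit=6),loc(read_position()),read_force())
E
python3 - <<'E'
from h import *
s=snap("side","pics/s3.png");line(s,"s");print(read_time_s(),read_grip_width())
W=cloud(dict(np.load("top0.npz")))
for n,(u,v) in dict(blue=(404,276),teal=(362,240)).items():
    q=W[v-18:v+19,u-18:u+19].reshape(-1,3);q=q[q[:,2]>.05];print(n,q.min(0),q.max(0))
cv2.imwrite("pics/s3c.png",cv2.resize(s["color"][40:280,130:450,::-1],None,fx=2.4,fy=2.4))
E
```

```text
False [-0.2001487   0.0459996   0.18739488] [0.88351238 0.19838263 0.56560044]
s [-0.277   0.0498  0.2194] 24
s [-0.2619  0.0489  0.2158] 25
s [-0.2477  0.0486  0.2123] 27
s [-0.2321  0.0483  0.2079] 27
s [-0.2182  0.0501  0.2049] 23
s [-0.2088  0.043   0.2039] 3
s [-0.1818  0.0662  0.1678] 6
s [-0.1751  0.0701  0.1655] 11
s [-0.1624  0.0735  0.2769] 4
s [-0.1239  0.0544  0.1842] 11
s [-0.1116  0.0543  0.1786] 31
s [-0.096   0.0539  0.1686] 49
s [-0.0825  0.0511  0.1648] 57
s [-0.0676  0.0511  0.1602] 60
s [-0.0526  0.051   0.1567] 60
s [-0.038   0.0523  0.1531] 61
s [-0.0266  0.0528  0.1506] 27
18.175 0.015434564575342438
blue [ 0.19155124 -0.31737129  0.05003458] [ 0.28832661 -0.2180181   0.14546096]
teal [ 0.3217187  -0.16472103  0.05001917] [ 0.41625635 -0.06943864  0.14660234]
```

View pics/s3c.png

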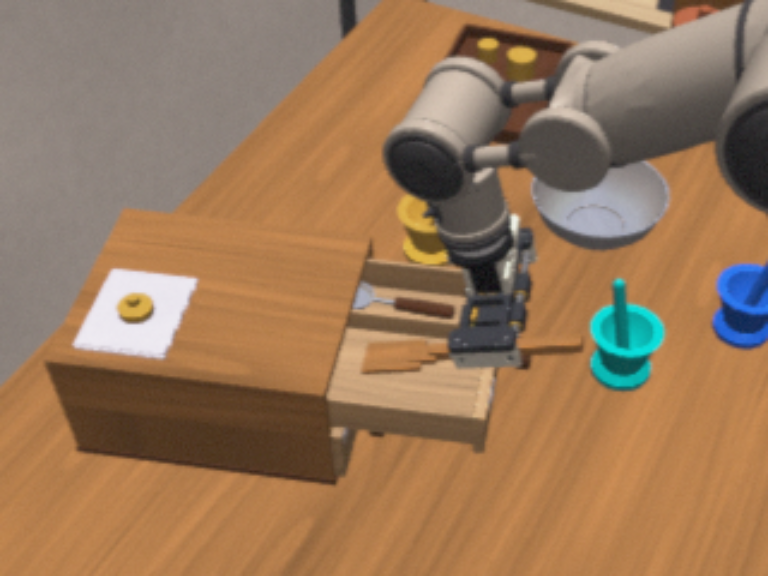

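The blade is fully out of the gap, at crop (365-430, 355), with its end at local x ≈ −0.026 and no contact force. The spoon is still in the drawer. I'll lift, level and carry the paddle to the bowl.

```bash
cat >> h.py <<'E'
BW=np.array([.508,-.375]); YF=-.7
def meas():
    """paddle points above z .15 near commanded pose -> in frame along d from TCP"""
    p=read_position(); d=np.array([np.cos(YF),np.sin(YF)]); n=np.array([-d[1],d[0]])
    for nm in("top","side"):
        s=snapshot(nm); np.savez(nm+"f.npz",**s); W=cloud(s).reshape(-1,3); q=W[:,:2]-p[:2]; a=q@d; b=q@n
        m=(abs(W[:,2]-p[2]-.005)<.04)&(abs(b)<.04)&(a>.03)&(a<.25); A,Bm,Z=a[m],b[m],W[m,2]
        if len(A)<5: print(nm,"none"); continue
        print(nm,"end",np.percentile(A,[98,100]).round(4))
        for x in np.arange(.03,.2,.02):
            k=(A>=x)&(A<x+.02)
            if k.sum()>2: print(round(x+.01,3),k.sum(),"lat",Bm[k].min().round(4),Bm[k].max().round(4),"z-TCP",(np.median(Z[k])-p[2]).round(4))
E
python3 - <<'E'
from h import *
p=np.array(read_position())
print(movel(p+[0,0,.14],rate=.1,force_limit=8))
print(movel(p+[0,0,.14],ori(YAW),rate=.05) if False else reach(p+[0,0,.14],ori(YAW)))
d=np.array([np.cos(YF),np.sin(YF)]); t=np.array([*(BW-.142*d),.30])
print(solve_ik(t,ori(YF)))
movel(t,ori(YF),rate=.1)
dwell(.5); print(read_position(),read_orientation(),ori(YF),read_time_s(),read_grip_width()); meas()
E
```

```text
False
False
[-7.73950179e-01  2.27414072e-01  1.48059522e+00 -4.44089210e-16
  1.43358336e+00 -1.64474651e+00]
[ 0.3993883  -0.28350961  0.29999758] [-1.07720967e+00 -2.95110996e+00 -1.59993460e-05] [1.07724523 2.95112641 0.        ] 24.4417 0.015409030755351652
top end [0.1766 0.179 ]
0.1 9 lat 0.0166 0.0246 z-TCP 0.0069
0.12 41 lat -0.0227 0.0248 z-TCP 0.0042
0.14 98 lat -0.0231 0.0253 z-TCP 0.0047
0.16 97 lat -0.0224 0.0256 z-TCP 0.0036
0.18 35 lat -0.0202 0.0238 z-TCP 0.0039
side end [0.1806 0.1816]
0.04 14 lat 0.006 0.0129 z-TCP 0.0071
0.06 8 lat -0.0033 0.0102 z-TCP 0.0109
0.14 14 lat 0.0224 0.0306 z-TCP 0.0032
0.16 20 lat 0.0106 0.0294 z-TCP 0.004
0.18 21 lat -0.0174 0.0297 z-TCP 0.0027
```

```bash
python3 - <<'E'
from h import *
from scipy.optimize import least_squares
for f in("side0","top0"):
    W=cloud(dict(np.load(f+".npz"))).reshape(-1,3)
    b=W[(np.hypot(W[:,0]-.508,W[:,1]+.375)<.125)&(W[:,2]>.068)&(W[:,2]<.085)]
    print(f,least_squares(lambda p:np.hypot(b[:,0]-p[0],b[:,1]-p[1])-p[2],[.508,-.375,.1],loss='soft_l1',f_scale=.002).x,len(b))
d=np.array([np.cos(YF),np.sin(YF)]); n=np.array([-d[1],d[0]])
xy=BW-.142*d-.0015*n
print(movel(np.array([*xy,.17]),ori(YF,-.01),rate=.08,force_limit=8))
dwell(.5); meas(); print(read_time_s(),read_position(),read_grip_width(),read_force())
t=cv2.resize(dict(np.load("topf.npz"))["color"][100:300,250:500,::-1],None,fx=1.6,fy=1.6,interpolation=cv2.INTER_CUBIC)
s=dict(np.load("sidef.npz"))["color"][50:250,150:500,::-1]; s=cv2.resize(s,None,fx=800/350*.55,fy=800/350*.55)
H=max(t.shape[0],s.shape[0]); P=lambda i:cv2.copyMakeBorder(i,0,H-i.shape[0],0,0,cv2.BORDER_CONSTANT)
cv2.imwrite("pics/fin.png",cv2.resize(np.hstack([P(t),P(s)]),(800,int(800*H/(t.shape[1]+s.shape[1])))))
E
```

```text
side0 [ 0.51055212 -0.37260184  0.10143362] 243
top0 [ 0.50756371 -0.37514099  0.10086045] 290
False
top end [0.1759 0.178 ]
0.1 8 lat -0.0155 0.0241 z-TCP 0.0055
0.12 72 lat -0.0248 0.0247 z-TCP 0.0054
0.14 82 lat -0.023 0.0252 z-TCP 0.0061
0.16 81 lat -0.023 0.0258 z-TCP 0.0063
0.18 31 lat -0.0214 0.023 z-TCP 0.0046
side end [0.1798 0.1813]
0.04 10 lat 0.0045 0.012 z-TCP 0.0056
0.12 3 lat -0.0198 -0.0135 z-TCP 0.0036
0.14 14 lat -0.0177 0.0327 z-TCP 0.0049
0.16 53 lat -0.021 0.0307 z-TCP 0.0053
0.18 20 lat -0.0176 0.0284 z-TCP 0.005
26.9167 [ 0.39842892 -0.28466385  0.16999339] 0.015692175155092206 [ 0.06198165  0.03781883 -0.29651976]
```

View pics/fin.png

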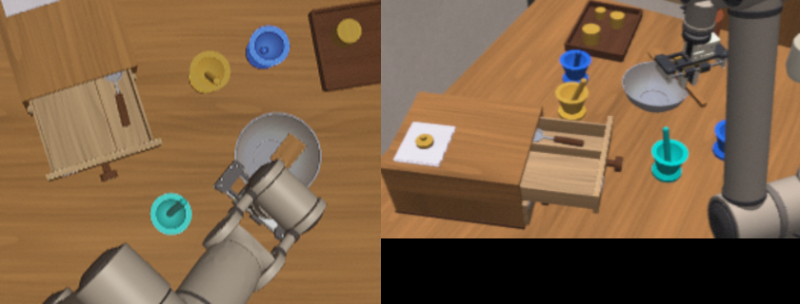

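The blade is centred over the bowl and level, the spoon is still in the drawer, and the neighbouring objects are undisturbed. I'll lower it a little more, confirm it is still, and hand in.

```bash
python3 - <<'E'
from h import *
p=np.array(read_position()); print(movel([p[0]+.0007,p[1]+.0007,.145],rate=.05,force_limit=6)); dwell(1)
print(read_position(),read_grip_width(),np.abs(read_joint_vel()).max(),read_force(),read_time_s())
print(sign_off())
E
```

```text
False
[ 0.39913789 -0.28396544  0.14499844] 0.01601537865868616 0.0010429594369992523 [ 0.19696843  0.09572756 -0.93687678] 28.5667
the job is handed in; nothing more can be done
None
```

The job is handed in at 28.6 s: the drawer is open to its stop, and the paddle came out slantwise without touching the cabinet. It is now held level and still over the middle of the bowl, about 65 mm above the rim; the spoon is still in the drawer and nothing else was disturbed.

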